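# Pin the hinge of the model railway's lifting bridge

## Task

Take the hinge pin by its black grip out of the wooden rest and thread it, nose first, through the three plates of the bridge hinge: near ear, tongue and far ear (the hinge is clamped a little off its marked place, so feel for the hole). Push it fully home until its shoulder meets the near ear, feeling the way in gently and never forcing it, then let go and draw back. Leave the nail tin, the small carton and the log wagon where they stand.

Things in the scene. Friction and masses are not known exactly. Their poses are not given: they have to be found in the camera images.
- bracket: Foot of the bridge hinge: dark steel plate 120 x 96 x 6 mm, fixed to the table. Origin: centre of its underside; +x is the way the pin goes in, z up. On it stand three upright metal plates across x, each 8 mm thick, 60 mm wide, top edge 18 mm above the hole line, each with a 13 mm plain round through hole on one common line parallel to x; see the points.
- hole_line (a point): Nominal point of the hole line at the near ear's outer face, 48 mm up, x = -30 mm in the bracket's frame; the axes are the bracket's. The plates are clamped in slots and on packing, so the true line lies parallel, up to 15 mm to either side (y) and up to 2 mm above or below this point. That offset differs each time and is not given: feel for it (or see it). The plates are firm and do not give.
- tongue (a point): Nominal centre of the middle plate, the tongue: aluminium, x -4 to 4 mm in the bracket's frame, offset like the ears. It is part of the bridge leaf, a wooden track deck 56 mm wide that runs 150 mm from the hinge towards the bracket's -y, its top about 50 mm up.
- far_ear (a point): Nominal point of the hole line at the far ear's outer face, x = 30 mm in the bracket's frame. Near ear: x -30 to -22 mm; far ear: x 22 to 30 mm; both steel, offset alike.
- pin: Steel hinge pin, 0.09 to 0.15 kg. Origin: on its axis at the front of its shoulder, +x to the nose. Round rod 11 mm thick, x 0 to 74 mm, then a bevel to 8.6 mm at x = 76. Shoulder: disc 24 mm wide, x -5 to 0. Black grip block x -43 to -5, flat sides 16 mm apart (y), 28 mm high: pinch it from above at x = -25.. Fully home: origin at x = -30 mm in the bracket's frame.
- pin_nose (a point): The centre of the pin's nose end, 76 mm ahead of pin along its axis.
- pin_rest: Wooden rest fixed to the table; holds the pin at the start, its axis level 40 mm up. Base 130 x 50 x 8 mm (x -50 to 80), origin under the pin's shoulder, +x as the pin's. A pad 12 mm wide carries the grip; at x 52 to 64 mm an open-topped notch 16 mm wide and 12 mm deep, sides 46.5 mm high, carries the rod: lift the pin straight up.
- nail_tin: Flat brown tin of nails with a shut lid, 64 x 98 x 28 mm, length along its y; origin at the centre of its underside. Leave alone.
- carton: Small upright carton (tea packet), 44 x 58 x 52 mm; origin at the centre of its underside. Leave alone.
- wagon: Grey model log wagon, 44 x 110 x 40 mm, length along its y; origin under its middle. Leave alone.
Not all that is in view belongs to the job. Of the things like the pin, leave any that is green; of the rest the smaller one is meant.

How it is judged:
By the outcome, as a careful person would: the job done as asked, in the order asked, and still so for the second after the job is handed in, with the robot touching nothing.
It also fails if it takes over 72 s, if anything falls off the work surface, if the arm or the gripper's body presses on something with over 40 N, if the wrist force passes 120 N, or if a joint passes its speed limit or range.

## Robot

A 6-joint arm with a two-finger parallel gripper is mounted at the origin on the work surface; the furniture and walls round the work are solid. World frame = base frame: x ahead of the robot, y to its left, z up, the work surface at z = 0. Lengths are in mm, angles in rad, forces in N, time in s.
With the tool pointing down it reaches from about 300 to 775 mm from the base axis. Payload 14.6 kg.
Tool frame: the origin (TCP) lies between the finger pads; the fingertips stand 25 mm ahead of it and the grasp point (between the pads) lies 6 mm ahead of it; z points along the fingers, y is the line along which they close (so a half turn about z gives the same grasp; the last joint's range is limited). The gripper opens to 94 mm and grips with 3 to 60 N. Pads are 16 mm wide; open, the fingers measure 119 mm over their backs; the gripper's body (75 mm by 177 mm) begins 78 mm behind the grasp point.
Start: joints at [-1.399, 0.3, 1.521, -0, 1.321, -0.067], TCP at [130.089, -534.384, 195.146] pointing down, gripper open.
Joint ranges: [-3.03, 3.03], [-0.79, 2.21], [0.23, 2.52], [-1.04, 4.18], [0, 3.07], [-2.55, 2.55]. Speed limits (rad/s): [2.22, 2.22, 2.57, 3.14, 3.14, 3.14].

## Interface

Orientations are given as [roll, pitch, yaw] about the fixed x, y, z axes, in that order (R = Rz(yaw) Ry(pitch) Rx(roll)).
In Python, from cell import manip gives the robot as it stands. The module is installed in compiled form; this text tells all that it offers.
- The arm moves only by the tool step_arm, never from a script. Its argument "series" is one flat list of numbers, 5 for each row, row after row: the shift along the world's x, y, z in mm, then the turn about the world's z in rad, then the closure, from 0 (fully open) to 1 (shut). In form: [dx, dy, dz, spin, jaw, dx, dy, dz, spin, jaw, ...]. A call has 1 to 20 rows; each row shifts and turns the commanded pose from where the row before left it; what a row does not reach is not made up. A row lasts 1/8 s, in which the tool goes at most 62.5 mm and 10.7 degrees, less where a joint would pass 70% of its speed; a pose out of reach is approached as far as the arm can. A call is refused whole if a number of a shift passes 62.5 or a number of a turn 0.188, either way. A call with a gripper value outside its range is refused whole. The fingers move at their own pace and stop on an object; "squeeze" is the grip in N (left out, the last holds). Time passes only in rows, so rows that do not move let the fingers close. It gives the time, the measured TCP pose, the force, the opening and the grip force at its end, in the units of the state.
- manip.read_state(): the state, without advancing time (a new reading comes with each control period).
- manip.camera(name): name is "scene" or "side" or "wrist"; returns (picture, depth): 480x640x3 uint8, blue, green, red; 480x640 float32, mm along the optical axis (not along the pixel's ray), 0 where there is no reading.
- manip.camera_info(name): a dict with "fovy" (degrees; the focal length in pixels is half the picture's height over the tangent of half this angle, whatever the lens; pixels are square), "cx", "cy" (the principal point, pixels), "k1" (the pictures are not rectified: a ray, as slopes to the right and down, at radius r is drawn at 1 + k1 r^2 times it, then the intrinsics apply), "eye" and "orientation" of the camera in the world. Camera axes: x right, y down, z forward; pixel columns grow to the right and rows downward; lengths in mm; the calibration is good to about 2 mm. A picture is of the moment at which its call begins: read the wrist's pose just before it. camera_info takes no time and is no camera call; for the wrist camera it gives the pose at the moment of the call.
- manip.sign_off(): hands the job in; it is judged then, once.
The state is a dict: "clock": time; "joints": joint angles; "qd": joint speeds; "effort": joint torques, N m; "eef_pos": TCP position; "eef_rot": TCP orientation; "wrist_force": force on the tool from outside, world axes, zero at the start; "moment": the same for the moment, N m; "finger_gap": finger opening in mm; "finger_force": force on a finger pad.
Only numpy, scipy, OpenCV 4.12 (cv2) and the standard library are available. Lean on these libraries where they do the work, as an engineer would, in place of code of your own. Each camera call takes 0.05 s, during which the arm holds its last target. There are 200 camera calls.

## Working session

There is one attempt and no reset: what is moved stays moved. The work goes in short steps, Python scripts to look and compute and a tool call to move; the robot and the scene stay as the last step left them, time stands still between calls to the robot, and variables do not carry over. Pictures are saved under pics/ and viewed, at most 10 in all, crops included, and the job is handed in when it is done.

Besides the shell and the picture viewer there is one more tool, called after "Request:" as name(argument=value, ...) on one line, values as JSON. step_arm: Moves the arm, as the interface text tells. Its arguments: {"type":"object","properties":{"series":{"type":"array"},"squeeze":{"type":"number"}},"required":["series"]}

```bash
mkdir -p pics; cat > h.py <<'E'
import numpy as np, cv2
from cell import manip
from scipy.spatial.transform import Rotation as R
def grab(n):
    i=manip.camera_info(n); p,d=manip.camera(n); np.savez(f'/tmp/{n}.npz',p=p,d=d,i=np.array(i,dtype=object)); return i,p,d
def load(n):
    z=np.load(f'/tmp/{n}.npz',allow_pickle=True); return z['i'].item(),z['p'],z['d']
def rot(i):
    o=np.array(i['orientation'],float)
    return o if o.shape==(3,3) else R.from_euler('xyz',o).as_matrix()
def cloud(i,d):
    f=240/np.tan(np.radians(i['fovy'])/2)
    v,u=np.mgrid[0:480,0:640].astype(float)
    x=(u-i['cx'])/f; y=(v-i['cy'])/f
    a,b=x.copy(),y.copy()
    for _ in range(10):
        s=1+i['k1']*(a*a+b*b); a,b=x/s,y/s
    P=np.stack([a*d,b*d,d],-1)@rot(i).T+np.array(i['eye'])
    P[d<=0]=np.nan
    return P
E
python3 - <<'E'
from h import *
for n in('scene','side'):
    i,p,d=grab(n); print(n,i); cv2.imwrite(f'pics/{n}0.png',p)
print(manip.read_state())
E
```

```text
scene {'fovy': 42.450910177405845, 'cx': 319.768878539416, 'cy': 244.04518824086668, 'k1': -0.05736114814939383, 'eye': array([-256.84853012,  734.12198647, 1174.06913811]), 'orientation': array([-2.36865688,  0.00756348, -2.31969915])}
side {'fovy': 45.42320845928118, 'cx': 316.04873208386715, 'cy': 237.5655081565494, 'k1': 0.014004233713648643, 'eye': array([  536.92160567, -1031.89953373,   968.70812947]), 'orientation': array([-2.28511086,  0.01047021, -0.02007027])}
{'clock': 0.1, 'joints': array([-1.39857961e+00,  3.00425356e-01,  1.52150064e+00,  9.00683507e-07,
        1.32070018e+00, -6.66116550e-02]), 'qd': array([ 0.00143228, -0.00047682, -0.00353193,  0.00171923, -0.00041334,
       -0.00130298]), 'effort': array([ 1.46904367e-03, -5.32643545e+01, -3.53284907e+01,  7.09875533e-02,
        2.35305307e-02, -6.17485557e-05]), 'eef_pos': array([ 130.06049962, -534.15460628,  194.64545378]), 'eef_rot': array([-3.14056148e+00, -6.96643105e-05,  2.38828116e-01]), 'wrist_force': array([-0.11221446, -0.20476351, -0.75674415]), 'moment': array([-0.00655477, -0.00615715, -0.01960856]), 'finger_force': 0.0, 'finger_gap': 93.70670752114326}
```

View pics/scene0.png

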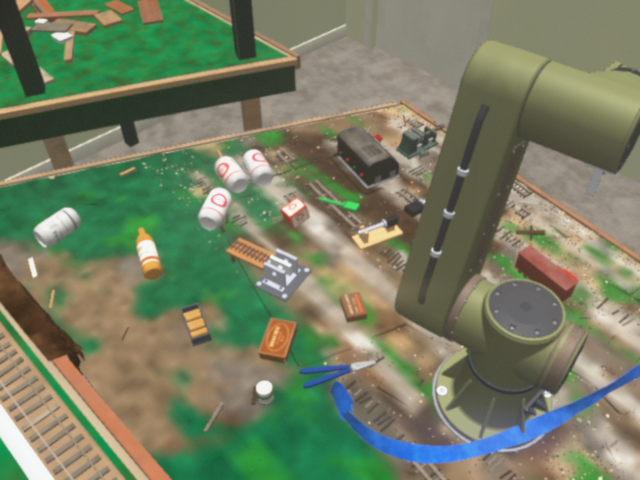

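View pics/side0.png

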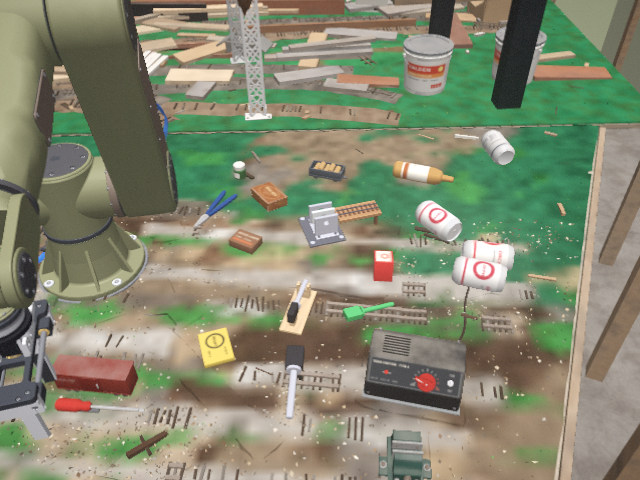

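In the side view there are three pin-like things:
- A pin in the wooden rest at (297,300).
- A larger, black-gripped one lying on the table at (293,370).
- A green one at (370,310).

I leave the green one. The smaller of the other two is the one in the rest, which fits the description. I'll confirm it with an enlarged crop.

```bash
python3 - <<'E'
from h import *
i,p,d=load('side'); c=cv2.resize(p[190:430,220:420],None,fx=2.5,fy=2.5,interpolation=cv2.INTER_CUBIC)[:600,:500]
i2,p2,d2=load('scene'); c2=cv2.resize(p2[190:310,220:420-50],None,fx=2,fy=2,interpolation=cv2.INTER_CUBIC)
m=np.zeros((600,800,3),np.uint8); m[:,:500]=c; m[:240,500:800]=c2
c3=cv2.resize(p2[195:255,340:430],None,fx=3.3,fy=3.3,interpolation=cv2.INTER_CUBIC); m[260:260+c3.shape[0],500:500+c3.shape[1]]=c3
cv2.imwrite('pics/crop.png',m)
P=cloud(i,d);Q=cloud(i2,d2)
for n,C,px in(('side',P,[(297,300),(293,310),(304,284),(293,370),(292,410),(370,310),(323,218),(322,235),(303,240),(345,237),(380,205),(383,265),(246,240)]),('scene',Q,[(378,232),(392,222),(366,236),(400,232),(282,275),(258,290),(285,297),(310,270)])):
    for u,v in px: print(n,u,v,np.round(C[v,u],0))
E
```

```text
side 297 300 [ 503. -176.   47.]
side 293 310 [ 495. -215.   59.]
side 304 284 [ 518. -131.   51.]
side 293 370 [ 495. -341.   23.]
side 292 410 [ 494. -427.   16.]
side 370 310 [ 663. -181.   16.]
side 323 218 [567.  84.  65.]
side 322 235 [564.  78.  15.]
side 303 240 [516.  76.   1.]
side 345 237 [623.  76.   8.]
side 380 205 [729. 221.  -3.]
side 383 265 [701. -77.  52.]
side 246 240 [374.  46.  31.]
scene 378 232 [ 507. -178.    9.]
scene 392 222 [ 485. -205.   43.]
scene 366 236 [ 501. -123.   35.]
scene 400 232 [ 467. -220.    9.]
scene 282 275 [532. 136.  58.]
scene 258 290 [579. 179.  -4.]
scene 285 297 [507. 152.  10.]
scene 310 270 [534.  45.   5.]
```

View pics/crop.png

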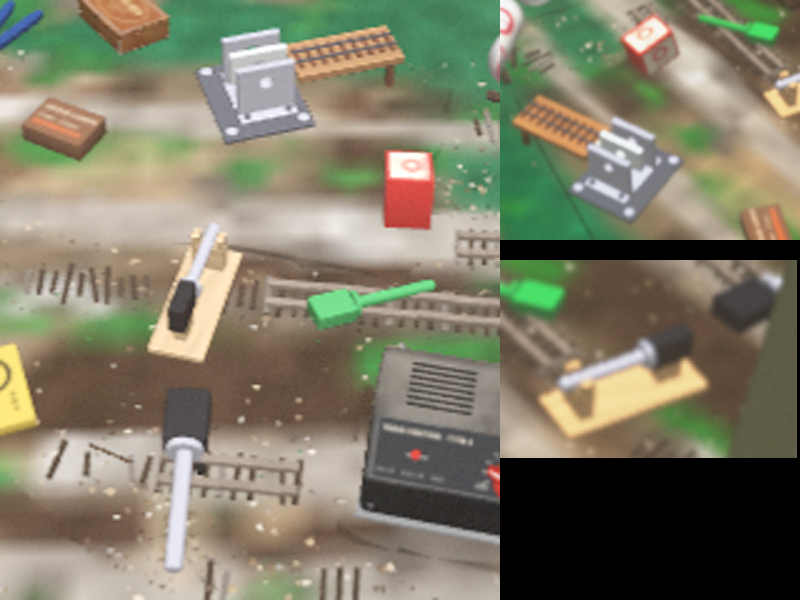

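The crop confirms it: the pin in the rest, at side (297,300), is the smaller non-green one, and its nose points toward the hinge. The near-ear hole shows at about side (326,223). Next I'll move above the rest and look with the wrist camera.

Request:
step_arm(series=[31,26,8,0.09,0,31,26,8,0.09,0,31,26,8,0.09,0,31,26,8,0.09,0,31,26,8,0.09,0,31,26,8,0.09,0,31,26,8,0.09,0,31,26,8,0.09,0,31,26,8,0.09,0,31,26,8,0.09,0,31,26,8,0.09,0,31,26,8,0.09,0,0,0,0,0,0,0,0,0,0,0], squeeze=30)

```text
clock: 1.85
eef_pos: [501.7, -222.6, 290.7]
eef_rot: [-3.141, -0.0, 1.318]
wrist_force: [-0.6, 0.2, 1.0]
finger_gap: 93.9
finger_force: 0.0
```

```bash
python3 - <<'E'
from h import *
s=manip.read_state(); print(s['clock'],s['eef_pos'],s['eef_rot'])
i,p,d=grab('wrist'); print(i); cv2.imwrite('pics/w1.png',p)
E
```

```text
1.85 [ 501.66459852 -222.62149512  290.66284819] [-3.14069206e+00 -1.31966278e-05  1.31796340e+00]
{'fovy': 67.12691277047189, 'cx': 319.5000567801185, 'cy': 243.958346207764, 'k1': -0.049464861989642776, 'eye': array([ 520.01626279, -153.41522484,  480.26663672]), 'orientation': array([ 2.89214364e+00,  1.26164493e-03, -2.53459622e-01])}
```

View pics/w1.png

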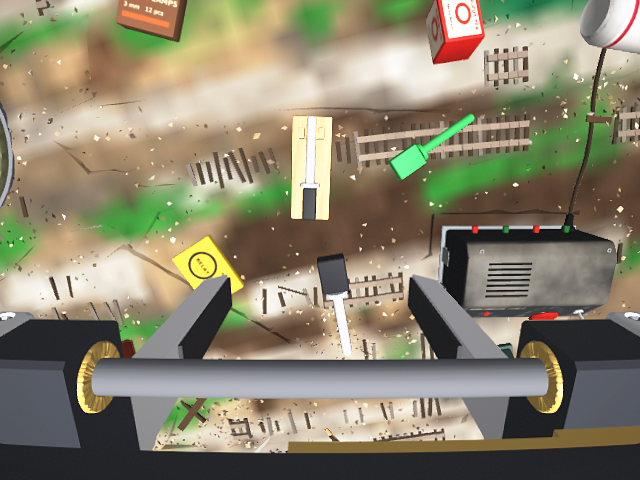

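The wrist view shows the rest at (311,167), with the black grip at (309,203) and the rod running up to the nose at (311,118). I'll measure it.

```bash
python3 - <<'E'
from h import *
def ax(C,p,name,reg,z0,z1,dark):
    u0,v0,u1,v1=reg; M=np.zeros((480,640),bool); M[v0:v1,u0:u1]=1
    g=p.max(-1).astype(int); h=p.max(-1).astype(int)-p.min(-1)
    M&=(C[...,2]>z0)&(C[...,2]<z1)
    M&=(g<75) if dark else (h<40)&(g>130)
    q=C[M]; c=np.median(q,0); _,_,V=np.linalg.svd((q-q.mean(0))[:,:2],full_matrices=False)
    a=np.degrees(np.arctan2(V[0,1],V[0,0])); t=(q-q.mean(0))[:,:2]@V.T
    print(name,len(q),q.mean(0).round(1),'zmax',np.percentile(q[:,2],90).round(1),'ang',round(a%180,2),'ext',np.percentile(t,[1,99],axis=0).round(1).tolist())
i,p,d=load('wrist');C=cloud(i,d)
ax(C,p,'w rod',(285,110,340,190),40,60,0); ax(C,p,'w grip',(285,175,340,225),40,70,1)
i,p,d=load('side');C=cloud(i,d)
ax(C,p,'s rod',(275,270,320,330),40,60,0); ax(C,p,'s grip',(275,270,320,330),30,70,1)
i,p,d=load('scene');C=cloud(i,d)
ax(C,p,'c grip',(340,195,425,255),30,70,1)
E
```

```text
w rod 687 [ 508.4 -153.3   44.7] zmax 46.8 ang 73.79 ext [[-42.1, -10.2], [37.6, 10.0]]
w grip 50 [ 493.3 -204.1   53.5] zmax 54.7 ang 72.45 ext [[-14.1, -8.0], [14.7, 7.3]]
s rod 135 [ 511.5 -152.    46.7] zmax 51.5 ang 75.85 ext [[-41.4, -9.1], [43.3, 11.1]]
s grip 73 [ 493.6 -219.3   45.5] zmax 54.6 ang 54.61 ext [[-22.9, -7.0], [9.0, 6.3]]
c grip 101 [ 488.4 -237.3   41. ] zmax 53.0 ang 95.18 ext [[-85.8, -11.8], [47.4, 13.8]]
```

```bash
python3 - <<'E'
from h import *
i,p,d=load('wrist');C=cloud(i,d)
reg=np.zeros((480,640),bool); reg[105:235,280:345]=1
g=reg&(C[...,2]>50)&(p.max(-1)<110); q=C[g]
r=cv2.minAreaRect(q[:,:2].astype(np.float32)); print('grip',len(q),r,np.median(q[:,2]))
m=reg&(C[...,2]>43)&((p.max(-1).astype(int)-p.min(-1))<35)&(p.max(-1)>130); q=C[m]
a=np.radians(73.8);ux=np.array([np.cos(a),np.sin(a)]);uy=np.array([-ux[1],ux[0]])
s=q[:,:2]@ux; t=q[:,:2]@uy; print('s ext',np.percentile(s,[.5,99.5]))
for lo in np.arange(s.min(),s.max(),10):
    k=(s>=lo)&(s<lo+10); print(round(lo),k.sum(),np.round([t[k].mean(),t[k].min(),t[k].max(),np.percentile(q[k,2],95)],1))
print('grip in st', np.array(r[0])@ux,np.array(r[0])@uy)
E
```

```text
grip 394 ((491.8804931640625, -207.73617553710938), (37.180912017822266, 15.563130378723145), 75.1079330444336) 53.87782299288625
s ext [-43.82615448  36.76920133]
-44 113 [-530.7 -542.2 -520.6   52.2]
-34 65 [-531.  -535.7 -526.4   46.6]
-24 64 [-530.6 -535.6 -526.    45.9]
-14 65 [-531.  -535.4 -525.9   46.3]
-4 61 [-530.9 -535.2 -526.8   46.2]
6 66 [-530.6 -534.9 -520.9   46.1]
16 64 [-531.  -544.8 -526.4   45.9]
26 64 [-530.9 -535.4 -526.1   45.7]
36 5 [-531.2 -533.  -529.6   45.3]
grip in st -62.257454827999815 -530.3062770705676
```

Pin axis angle is 1.290 rad, with the grasp point at (491.8, -208.8, 40).

Request:
step_arm(series=[-5,7,-40,-0.014,0.3,-5,7,-40,-0.014,0.5,0,0,-40,0,0.5,0,0,-40,0,0.5,0,0,-40,0,0.5,0,0,-25,0,0.5,0,0,-20,0,0.5,0,0,0,0,0.5,0,0,0,0,0.9,0,0,0,0,1,0,0,0,0,1,0,0,0,0,1], squeeze=40)

```text
clock: 3.4
eef_pos: [492.2, -208.4, 46.4]
eef_rot: [3.141, 0.0, 1.291]
wrist_force: [-0.7, 1.1, 0.1]
finger_gap: 10.5
finger_force: 0.0
```

```bash
python3 - <<'E'
from h import *
i,p,d=load('side');C=cloud(i,d); i2,p2,d2=load('scene');C2=cloud(i2,d2)
# plates: points above z 40 near the bracket, non-brown
Q=[]
for C,p in((C,p),(C2,p2)):
    s=(p.max(-1).astype(int)-p.min(-1))<40
    M=(C[...,0]>490)&(C[...,0]<640)&(C[...,1]>40)&(C[...,1]<200)&s
    T=M&(C[...,2]>56)&(C[...,2]<80); q=C[T]; print('top',len(q),q.mean(0).round(1),np.percentile(q[:,2],[50,95]).round(1),cv2.minAreaRect(q[:,:2].astype(np.float32)))
    B=M&(C[...,2]>3)&(C[...,2]<10)&(p.max(-1)<150); q=C[B]; print('foot',len(q),q.mean(0).round(1),cv2.minAreaRect(q[:,:2].astype(np.float32)))
print(manip.read_state()['eef_rot'])
E
```

```text
top 373 [568.1 112.5  63.9] [64.6 69.4] ((568.4732055664062, 113.47137451171875), (60.37812423706055, 66.99279022216797), 14.18608283996582)
foot 338 [551.4  93.    7.1] ((561.2330322265625, 122.16559600830078), (107.7013931274414, 141.81471252441406), 17.888565063476562)
top 317 [565.8 114.9  62.2] [62.4 67.3] ((567.1474609375, 114.33273315429688), (64.63341522216797, 64.98778533935547), 14.851702690124512)
foot 408 [539.9 126.5   5.8] ((562.6342163085938, 112.87821960449219), (140.5252685546875, 139.07618713378906), 1.4497671127319336)
[3.14116833e+00 8.10468451e-05 1.29077840e+00]
```

The gap is 10.5 mm with no force, so the grasp may have missed. I'll look.

```bash
python3 - <<'E'
from h import *
print(manip.read_state()['finger_gap'],manip.read_state()['finger_force'])
i,p,d=grab('wrist'); a=p
i,p,d=grab('side'); b=cv2.resize(p[230:370,220:380],None,fx=3,fy=3)
m=np.zeros((480,800,3),np.uint8); m[:420,:480]=b; m[:240,480:]=cv2.resize(a,(320,240)); cv2.imwrite('pics/g1.png',m)
E
```

```text
10.538805541211778 0.0
```

View pics/g1.png

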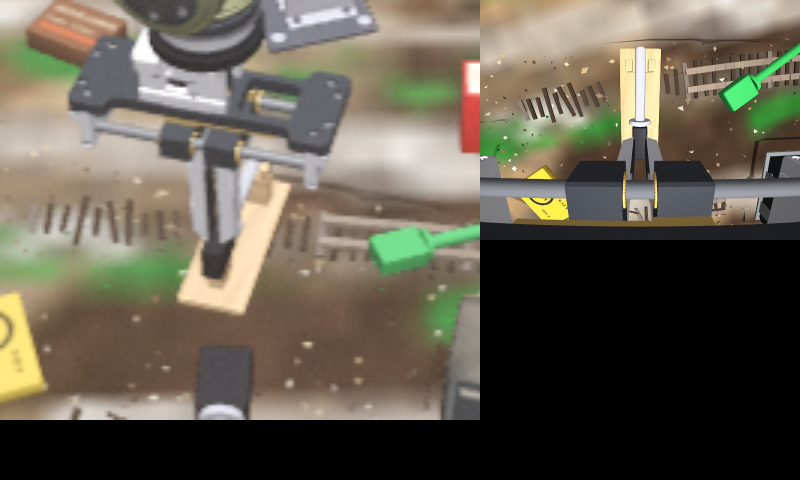

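The fingers appear to be around the grip, so I'll let them settle and check the readings.

Request:
step_arm(series=[0,0,0,0,1,0,0,0,0,1,0,0,0,0,1])

```text
clock: 3.88
eef_pos: [492.1, -208.4, 46.1]
eef_rot: [-3.142, 0.0, 1.291]
wrist_force: [-0.5, 0.7, 0.3]
finger_gap: 0.1
finger_force: 0.0
```

```bash
python3 - <<'E'
from h import *
i,p,d=grab('wrist'); a=p
i,p,d=grab('side'); b=cv2.resize(p[230:330,240:340],None,fx=4,fy=4,interpolation=cv2.INTER_CUBIC)
C=cloud(i,d)
i,p,d=grab('scene'); c=cv2.resize(p[180:260,340:440],None,fx=4,fy=4,interpolation=cv2.INTER_CUBIC)[:200]
m=np.zeros((600,800,3),np.uint8); m[:400,:400]=b; m[:300,400:]=cv2.resize(a[60:360,120:520],(400,300)); m[300:500,400:]=c; cv2.imwrite('pics/g2.png',m)
E
```

```text
(no output)
```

View pics/g2.png

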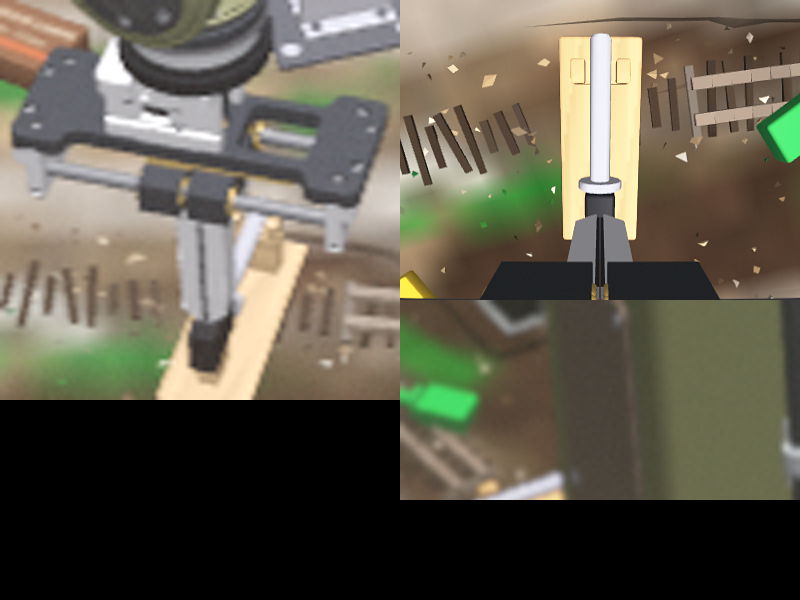

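```bash
python3 - <<'E'
from h import *
i,p,d=load('wrist');C=cloud(i,d); print(i['eye'],i['orientation'],manip.read_state()['eef_pos'])
for v in range(220,345,8): print(v,C[v,320].round(1),p[v,320], C[v,300].round(1),p[v,300])
i,p,d=load('side');C=cloud(i,d)
for v in range(270,328,4): print('side',v,C[v,291].round(1),p[v,291],C[v,293].round(1))
E
```

```text
[ 512.16127777 -139.64389714  235.74342704] [ 2.89211668e+00  3.95048045e-04 -2.80611147e-01] [ 492.08819829 -208.37677501   46.13048442]
220 [ 502.6 -173.7   45.1] [251 244 242] [ 488.5 -176.6    8.9] [182 240 254]
228 [ 501.3 -178.    44.3] [251 244 242] [ 487.1 -181.3   10.3] [183 241 254]
236 [ 500.1 -182.3   44.4] [251 244 242] [ 485.2 -187.2    6.2] [184 242 255]
244 [ 499.3 -184.9   51.2] [110 105 105] [ 488.5 -183.2   45.7] [178 165 168]
252 [ 498.2 -188.8   52.1] [255 251 250] [ 482.2 -197.2    7.5] [185 242 254]
260 [ 497.1 -192.7   53.3] [84 78 79] [ 480.6 -202.4    7.5] [185 242 254]
268 [ 495.9 -196.7   54.1] [83 78 78] [ 479.2 -207.3    8.8] [171 231 252]
276 [ 494.6 -201.2   53.6] [85 79 80] [ 477.5 -212.9    8.1] [174 234 252]
284 [ 494.7 -200.7   66.9] [60 56 55] [ 485.8 -196.7   70.6] [133 129 129]
292 [ 494.8 -200.5   78. ] [62 58 57] [ 486.5 -196.4   82.1] [132 129 129]
300 [ 494.1 -202.9   81.6] [59 55 54] [ 486.8 -196.9   90.4] [133 129 129]
308 [ 493.2 -206.1   83. ] [58 52 52] [ 487.3 -196.9   99.1] [133 129 129]
316 [ 492.2 -209.4   84.2] [57 52 52] [ 487.6 -
[... 563 characters left out ...]
97.9 -219.7  136.3]
side 290 [ 493.2 -215.   120. ] [172 170 172] [ 497.3 -215.7  120.6]
side 294 [ 492.7 -215.   108.2] [162 158 160] [ 496.9 -216.   109. ]
side 298 [ 492.2 -214.    95.1] [150 148 150] [ 496.6 -219.3  100.6]
side 302 [ 491.5 -210.2   78.8] [144 142 145] [ 496.1 -217.8   87. ]
side 306 [ 491.3 -214.7   71.4] [124 123 123] [ 495.7 -219.    76. ]
side 310 [ 490.6 -211.1   54.9] [109 107 110] [ 495.2 -217.4   61.8]
side 314 [ 491.  -226.4   59.5] [78 75 79] [ 495.1 -224.5   57.2]
side 318 [ 490.4 -224.9   45.2] [56 57 64] [ 494.5 -223.2   43.1]
side 322 [ 489.8 -222.8   30. ] [53 56 62] [ 494.1 -224.4   31.6]
side 326 [ 488.9 -215.8    8.7] [184 222 249] [ 493.2 -216.3    9. ]
```

```bash
python3 - <<'E'
from h import *
i,p,d=load('wrist');C=cloud(i,d)
for v in range(274,288): print(v,[(C[v,u].round(1).tolist(),int(p[v,u,0])) for u in (308,315,320,325)])
E
```

```text
274 [([488.9, -198.0, 54.6], 72), ([492.7, -198.5, 56.2], 113), ([494.9, -200.1, 53.5], 83), ([497.7, -200.0, 56.0], 107)]
275 [([488.7, -198.6, 54.3], 69), ([492.7, -198.5, 57.8], 137), ([494.9, -200.2, 54.8], 84), ([497.7, -199.9, 57.9], 130)]
276 [([489.4, -197.2, 60.4], 113), ([492.8, -198.2, 60.4], 135), ([494.6, -201.2, 53.6], 85), ([497.7, -199.6, 60.3], 134)]
277 [([489.4, -197.2, 61.8], 136), ([492.8, -198.2, 62.0], 135), ([494.8, -200.5, 57.2], 71), ([497.7, -199.7, 61.5], 133)]
278 [([489.4, -197.3, 63.1], 133), ([492.8, -198.4, 62.8], 136), ([494.9, -200.2, 59.6], 60), ([497.6, -200.0, 62.3], 134)]
279 [([489.5, -197.2, 65.0], 132), ([492.9, -198.3, 64.7], 137), ([494.8, -200.6, 59.8], 61), ([497.7, -199.6, 64.7], 134)]
280 [([489.5, -197.5, 65.7], 134), ([492.8, -198.5, 65.6], 136), ([494.7, -200.8, 60.8], 61), ([497.7, -199.4, 66.8], 134)]
281 [([489.5, -197.4, 67.3], 133), ([492.9, -198.2, 67.9], 138), ([494.7, -200.7, 62.6], 60), ([497.6, -199.7, 67.5], 133)]
282 [([489.5, -197.7, 67.8], 133), ([493.0, -198.1, 69.5], 137), ([494.9, -200.3, 65.2], 61), ([497.6, -199.8, 68.5], 134)]
283 [([489.6, -197.4, 70.2], 133), ([492.8, -198.6, 69.6], 138), ([494.8, -200.5, 66.0], 61), ([497.5, -199.8, 69.9], 133)]
284 [([489.7, -197.4, 71.6], 133), ([492.9, -198.3, 71.7], 137), ([494.7, -200.7, 66.9], 60), ([497.6, -199.6, 71.8], 133)]
285 [([489.8, -197.3, 73.3], 133), ([492.9, -198.4, 72.7], 138), ([494.8, -200.5, 68.8], 60), ([497.5, -199.7, 72.8], 134)]
286 [([489.6, -197.7, 73.4], 132), ([493.0, -198.1, 74.9], 138), ([494.8, -200.6, 70.0], 60), ([497.5, -199.9, 73.8], 134)]
287 [([489.8, -197.3, 75.9], 133), ([492.9, -198.7, 74.8], 138), ([494.8, -200.5, 71.5], 61), ([497.4, -200.0, 74.6], 133)]
```

The wrist cloud puts the shut fingertips at z≈56, just above the grip top at 54. By the reported TCP they should be at 21. The tips therefore sit about 35 mm higher than the reading, while x and y agree. I'll open and lower by 35, part way first to check.

Request:
step_arm(series=[0,0,10,0,0.4,0,0,0,0,0.4,0,0,0,0,0.4,0,0,0,0,0.4,0,0,0,0,0.4])

```text
clock: 4.65
eef_pos: [492.0, -208.3, 56.0]
eef_rot: [-3.141, -0.0, 1.291]
wrist_force: [0.6, -0.5, -0.7]
finger_gap: 46.7
finger_force: 0.0
```

Request:
step_arm(series=[0,0,-15,0,0.4,0,0,-10,0,0.4,0,0,-5,0,0.4,0,0,0,0,0.4])

```text
clock: 5.15
eef_pos: [491.9, -208.3, 25.6]
eef_rot: [-3.141, -0.0, 1.291]
wrist_force: [1.0, 0.1, 0.1]
finger_gap: 56.5
finger_force: 0.0
```

```bash
python3 - <<'E'
from h import *
i,p,d=grab('wrist');C=cloud(i,d)
m=(C[...,2]>9)&(C[...,2]<75)&(np.abs(p.max(-1).astype(int)-134)<8)&(p.max(-1).astype(int)-p.min(-1)<12)
m[:200]=0
for s in (slice(0,320),slice(320,640)):
    q=C[:,s][m[:,s]]; print(len(q),q.min(0) if len(q) else '',np.percentile(q,[2,50],axis=0) if len(q) else '')
print(manip.read_state()['eef_pos'],manip.read_state()['finger_gap'])
E
```

```text
617 [ 456.17076884 -192.40767871   33.44256729] [[ 456.8761674  -191.38639187   40.42126775]
 [ 461.91984598 -189.52086999   60.01683965]]
598 [ 502.32096944 -372.52613982    9.00706662] [[ 523.42196555 -210.30733476   38.04276983]
 [ 527.84343894 -208.49322504   60.36364207]]
[ 492.09036613 -208.36465915   26.05199588] 56.55458497510501
```

Confirmed: the tips are at about 36 with eef at 26. I'll lower another 14 and close.

Request:
step_arm(series=[0,0,-8,0,0.4,0,0,-6,0,0.4,0,0,0,0,0.7,0,0,0,0,1,0,0,0,0,1,0,0,0,0,1,0,0,0,0,1,0,0,0,0,1,0,0,0,0,1])

```text
clock: 6.32
eef_pos: [492.2, -208.4, 12.2]
eef_rot: [3.141, 0.0, 1.291]
wrist_force: [0.1, -0.6, 0.8]
finger_gap: 15.8
finger_force: 40.0
```

The pin is held. I'll lift it straight up and carry it to a standoff with a view of the hinge.

Request:
step_arm(series=[0,0,8,0,1,0,0,20,0,1,0,0,40,0,1,0,0,40,0,1,0,0,40,0,1,0,0,40,0,1,19,29.5,0,0.088,1,19,29.5,0,0.088,1,19,29.5,0,0.088,1,19,29.5,0,0.088,1,19,29.5,0,0.088,1,19,29.5,0,0.088,1,0,0,0,0,1,0,0,0,0,1])

```text
clock: 8.07
eef_pos: [605.7, -31.8, 200.2]
eef_rot: [-3.141, 0.0, 1.818]
wrist_force: [-0.6, -0.9, -0.9]
finger_gap: 15.5
finger_force: 40.0
```

```bash
python3 - <<'E'
from h import *
print(manip.read_state()['wrist_force'])
i,p,d=grab('wrist'); i2,p2,d2=grab('side')
m=np.zeros((600,640,3),np.uint8); m[:330]=p[:330]
m[330:]=cv2.resize(p2[185:260,270:448],(640,270),interpolation=cv2.INTER_CUBIC); cv2.imwrite('pics/w3.png',m)
C=cloud(i,d)
M=(C[...,0]>510)&(C[...,0]<625)&(C[...,1]>60)&(C[...,1]<180)&((p.max(-1).astype(int)-p.min(-1))<40)&(C[...,2]>55)&(C[...,2]<75)
q=C[M]; print(len(q),q.mean(0),np.percentile(q[:,2],[5,25,50,75,95]),cv2.minAreaRect(q[:,:2].astype(np.float32)))
M=(C[...,2]>105)&(C[...,1]>-20)&(C[...,1]<90)&(np.abs(C[...,0]-600)<60)
q=C[M];print('pin',len(q),q.mean(0),q.max(0), q.min(0))
E
```

```text
[-0.6405288  -0.872202   -0.85628898]
2564 [565.22726664 116.47763671  63.74972068] [57.25415289 63.68257939 64.53100925 65.14748621 65.92685569] ((566.6676025390625, 112.62310028076172), (60.407562255859375, 61.006534576416016), 14.866332054138184)
pin 66760 [602.08464243  -3.98466299 322.10810748] [659.9999012   66.49341987 349.20972207] [540.01349378 -19.99916454 211.13720253]
```

View pics/w3.png

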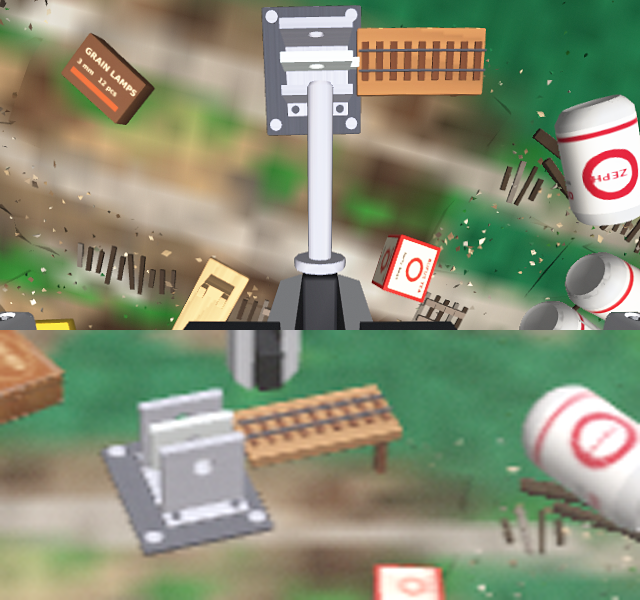

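The wrist view shows the hinge at about (311,70), with the rod above it. Hole traces on the tongue and far ear show at (316,66) and (316,34), and the plates are shifted toward the leaf side. In the side inset the near-ear hole is at (202,467). Now for precise measurements.

```bash
cat > hinge.py <<'E'
from h import *
def run(i,p,d):
    C=cloud(i,d); sat=p.max(-1).astype(int)-p.min(-1)
    M=(C[...,0]>510)&(C[...,0]<625)&(C[...,1]>60)&(C[...,1]<180)&(sat<40)&(C[...,2]>62.5)&(C[...,2]<70)
    q=C[M]; r=cv2.minAreaRect(q[:,:2].astype(np.float32)); print('tops',len(q),r)
    best=None
    for a in np.radians(np.arange(101,108,.1)):   # angle that makes the plates' edges sharpest in x_b
        s=q[:,:2]@[np.cos(a),np.sin(a)]; h=np.histogram(s,bins=np.arange(s.min(),s.max()+1,.7))[0]
        v=(h**2).sum()
        if best is None or v>best[0]: best=(v,a)
    a=best[1]; print('angle',np.degrees(a))
    a=np.radians(104.5); u=np.array([np.cos(a),np.sin(a)]); w=np.array([-u[1],u[0]]); s=q[:,:2]@u; t=q[:,:2]@w
    h,e=np.histogram(s,bins=np.arange(np.floor(s.min()),s.max()+2,2)); print(list(zip(e.astype(int).tolist(),h.tolist())))
    lo=s.min()
    for c0,c1 in((-2,10),(22,36),(48,62)):
        k=(s>lo+c0)&(s<lo+c1)
        if k.sum()>20: print(np.round(np.percentile(s[k],[2,98]),1),'t',np.round(np.percentile(t[k],[1,99]),1),np.percentile(t[k],[1,99]).mean().round(1),'z',np.median(q[k,2]).round(2),k.sum())
    return C,u,w
E
python3 - <<'E'
from hinge import *
i,p,d=load('wrist'); C,u,w=run(i,p,d)
sat=p.max(-1).astype(int)-p.min(-1)
M=(C[...,2]>215)&(C[...,2]<240)&(sat<40)&(p.max(-1)>150); M[:70]=0;M[255:]=0;M[:,:280]=0;M[:,360:]=0
q=C[M]; 
s=q[:,:2]@u;t=q[:,:2]@w
for l in np.arange(s.min(),s.max(),12):
    k=(s>=l)&(s<l+12); print('rod',l.round(0),np.round(np.percentile(t[k],[1,99]),1),t[k].mean().round(2),np.percentile(q[k,2],90).round(1))
print('nose s',np.percentile(s,99.8)); e=np.array([605.7,-31.8]);print('tcp s,t',e@u,e@w)
for n in('side','scene'):
    print(n); run(*load(n)) if n=='side' else 0
E
```

```text
tops 2171 ((566.5012817382812, 112.62940979003906), (60.08927917480469, 60.908966064453125), 14.866332054138184)
angle 104.99999999999977
[(-64, 85), (-62, 108), (-60, 122), (-58, 109), (-56, 63), (-54, 0), (-52, 0), (-50, 0), (-48, 0), (-46, 0), (-44, 0), (-42, 0), (-40, 0), (-38, 148), (-36, 178), (-34, 187), (-32, 189), (-30, 125), (-28, 0), (-26, 0), (-24, 0), (-22, 0), (-20, 0), (-18, 0), (-16, 0), (-14, 0), (-12, 157), (-10, 197), (-8, 190), (-6, 187), (-4, 126)]
[-63.3 -55.1] t [-606.8 -546.9] -576.9 z 64.75 487
[-37.2 -28.7] t [-606.5 -547.7] -577.1 z 64.66 827
[-11.5  -2.8] t [-605.4 -546.8] -576.1 z 64.81 857
rod -158.0 [-587.  -572.5] -578.97 233.5
rod -146.0 [-584.1 -574.2] -578.99 233.5
rod -134.0 [-584.1 -574. ] -579.17 233.5
rod -122.0 [-584.1 -574.1] -579.13 233.4
rod -110.0 [-584.1 -574.3] -579.21 233.3
rod -98.0 [-584.6 -574.2] -579.38 233.3
rod -86.0 [-584.5 -574.5] -579.51 233.1
nose s -82.28799184146563
tcp s,t -182.442263419799 -578.4449416480887
side
tops 218 ((568.43212890625, 115.07816314697266), (60.843238830566406, 67.07127380371094), 13.598604202270508)
angle 106.49999999999969
[(-65, 6), (-63, 20), (-61, 13), (-59, 8), (-57, 8), (-55, 12), (-53, 3), (-51, 1), (-49, 0), (-47, 0), (-45, 0), (-43, 0), (-41, 2), (-39, 2), (-37, 16), (-35, 19), (-33, 16), (-31, 3), (-29, 11), (-27, 5), (-25, 1), (-23, 0), (-21, 0), (-19, 0), (-17, 1), (-15, 2), (-13, 6), (-11, 12), (-9, 13), (-7, 15), (-5, 11), (-3, 6), (-1, 3), (1, 3)]
[-64.4 -56. ] t [-606.9 -549.5] -578.2 z 66.93 55
[-38.9 -29.6] t [-607.1 -549. ] -578.0 z 66.72 59
[-13.9  -3.2] t [-607.8 -549.2] -578.5 z 66.33 61
scene
```

Target: axis angle 104.9°, and hole z ≈ 46.8, so eef z ≈ 19. I'll go to a standoff about 15 mm short of the near ear.

Request:
step_arm(series=[-1,1.5,-40,0.006,1,-1.1,2,-40,0.007,1,0,0,-40,0,1,0,0,-30,0,1,0,0,-20,0,1,0,0,-11,0,1,0,0,0,0,1,0,0,0,0,1])

```text
clock: 9.18
eef_pos: [604.6, -28.0, 20.2]
eef_rot: [3.14, 0.001, 1.832]
wrist_force: [0.4, -1.3, -0.8]
finger_gap: 15.8
finger_force: 40.0
```

```bash
python3 - <<'E'
from h import *
print({k:np.round(v,2) for k,v in manip.read_state().items() if k in('eef_pos','eef_rot','wrist_force')})
i,p,d=grab('wrist'); cv2.imwrite('pics/w4.png',cv2.resize(p[0:240,200:440],(600,600),interpolation=cv2.INTER_CUBIC))
C=cloud(i,d); a=np.radians(104.9); u=np.array([np.cos(a),np.sin(a)]); w=np.array([-u[1],u[0]])
sat=p.max(-1).astype(int)-p.min(-1); q=C[(sat<40)&(np.arange(480)[:,None]<330)]; q=q[np.isfinite(q[:,0])]
s=q[:,:2]@u;t=q[:,:2]@w
for lo,hi,z0,z1 in((-66.5,-60,60,70),(-40,-34,60,70),(-14,-8,60,70),(-82,-70,40,60),(-100,-88,40,60),(-120,-108,40,60),(-135,-125,40,60)):
    k=(s>lo)&(s<hi)&(q[:,2]>z0)&(q[:,2]<z1)&(abs(t+577)<45)
    if k.sum()>5: print(lo,k.sum(),np.percentile(t[k],[1,99]).round(1),np.percentile(t[k],[1,99]).mean().round(2),np.percentile(q[k,2],[50,95]).round(1))
k=(abs(t+577)<6)&(q[:,2]>40)&(q[:,2]<56)&(s<-60)&(s>-110); print('nose',s[k].max(),np.sort(s[k])[-20:].round(1))
E
```

```text
{'eef_pos': array([604.59, -27.99,  20.25]), 'eef_rot': array([3.14, 0.  , 1.83]), 'wrist_force': array([ 0.44, -1.26, -0.82])}
-66.5 3163 [-605.9 -547.2] -576.56 [64.7 65.9]
-100 788 [-582.5 -571.9] -577.2 [51.9 53.5]
-120 743 [-582.7 -571.8] -577.22 [52.1 53.6]
-135 549 [-582.3 -572.1] -577.21 [52.2 53.7]
nose -63.48097004094115 [-64.  -64.  -63.9 -63.9 -63.9 -63.9 -63.9 -63.9 -63.8 -63.8 -63.8 -63.7
 -63.6 -63.6 -63.6 -63.5 -63.5 -63.5 -63.5 -63.5]
```

View pics/w4.png

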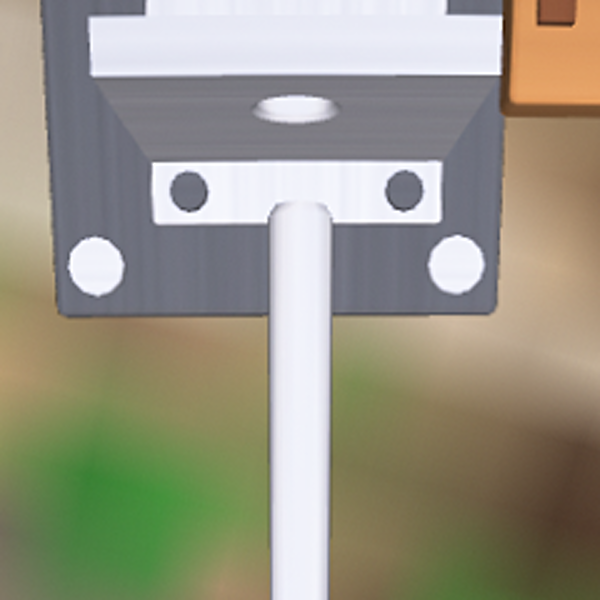

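The crop shows the near-ear hole clearly at crop (297,109) and the nose at (300,205), nearly in line. I'll measure the hole rim against the rod.

```bash
python3 - <<'E'
from h import *
i,p,d=load('wrist'); C=cloud(i,d); a=np.radians(104.9); u=np.array([np.cos(a),np.sin(a),0]); w=np.array([-u[1],u[0],0])
eye=np.array(i['eye']); D=C-eye
# front face plane: dark gray points of the near ear
g=p.max(-1).astype(int); k=(C@u>-75)&(C@u<-55)&(C[...,2]>25)&(C[...,2]<62)&(g<140)
k[:30]=0; k[66:]=0; face=np.median((C@u)[k]); print('face s',face,k.sum())
f=240/np.tan(np.radians(i['fovy'])/2)
def ray(U,V):
    o=cv2.undistortPoints(np.array([[[U,V]]],float),np.array([[f,0,i['cx']],[0,f,i['cy']],[0,0,1]]),np.array([i['k1'],0,0,0.]))[0,0]
    r=rot(i)@np.array([o[0],o[1],1]); x=eye+r*((face-eye@u)/(r@u)); return np.round([x@w,x[2]],2)
# bright blob
m=((g>170)&(np.arange(480)[:,None]>34)&(np.arange(480)[:,None]<54)&(np.abs(np.arange(640)-318)<30)).astype(np.uint8)
n,l,st,ce=cv2.connectedComponentsWithStats(m); print(st[1:].tolist(),ce[1:].tolist())
j=1+np.argmax(st[1:,4]); x,y,W,H,_=st[j]
print('L',ray(x-.5,y+H/2),'R',ray(x+W-.5,y+H/2),'T',ray(x+W/2,y-.5),'B',ray(x+W/2,y+H-.5))
print('face bottom/top at col 280',[(v,ray(270,v)) for v in (29,30,63,64)], [int(g[v,270]) for v in range(26,70)])
E
```

```text
face s -66.87222815821997 4479
[[303, 38, 31, 11, 281]] [[317.80782918149464, 43.19928825622776]]
L [-570.14   46.02] R [-583.01   46.04] T [-576.8    54.19] B [-576.78   38.47]
face bottom/top at col 280 [(29, array([-559.07,   64.61])), (30, array([-558.92,   63.48])), (63, array([-552.2 ,   12.15])), (64, array([-551.91,   10.  ]))] [243, 245, 248, 243, 173, 117, 126, 128, 127, 125, 128, 130, 128, 134, 135, 130, 130, 129, 129, 130, 130, 127, 132, 132, 132, 130, 131, 131, 132, 131, 129, 129, 133, 132, 132, 136, 130, 123, 141, 255, 252, 250, 252, 243]
```

The hole centre is t≈-576.7, z≈46.7 and the rod is at t=-577.2, z≈48. I'll correct by +0.6 sideways and -1.2 in height, then ease the nose in.

Request:
step_arm(series=[-0.6,-0.15,-1.2,0,1,0,0,0,0,1,-1.03,3.87,0,0,1,-1.03,3.87,0,0,1,-1.03,3.87,0,0,1,-0.51,1.93,0,0,1,-0.51,1.93,0,0,1,-0.51,1.93,0,0,1,-0.51,1.93,0,0,1,0,0,0,0,1])

```text
clock: 10.48
eef_pos: [598.3, -8.6, 18.0]
eef_rot: [3.142, -0.0, 1.832]
wrist_force: [-0.8, 0.7, -1.0]
finger_gap: 15.7
finger_force: 40.0
```

No force with the nose about 5 mm in. Continuing.

Request:
step_arm(series=[-0.51,1.93,0,0,1,-0.51,1.93,0,0,1,-0.51,1.93,0,0,1,-0.51,1.93,0,0,1,-0.51,1.93,0,0,1,0,0,0,0,1])

```text
clock: 11.22
eef_pos: [595.7, 1.1, 17.9]
eef_rot: [-3.142, -0.0, 1.832]
wrist_force: [0.6, 0.5, -0.1]
finger_gap: 15.9
finger_force: 40.0
```

```bash
python3 - <<'E'
from h import *
s=manip.read_state(); print(s['eef_pos'],s['wrist_force'],s['moment'])
i,p,d=grab('wrist'); C=cloud(i,d); a=np.radians(104.9); u=np.array([np.cos(a),np.sin(a)]); w=np.array([-u[1],u[0]])
sat=p.max(-1).astype(int)-p.min(-1); q=C[(sat<40)&(np.arange(480)[:,None]<330)]; q=q[np.isfinite(q[:,0])]
S=q[:,:2]@u;t=q[:,:2]@w
for lo in range(-140,-66,10):
    k=(S>lo)&(S<lo+10)&(q[:,2]>40)&(q[:,2]<58)&(abs(t+577)<10)
    if k.sum()>5: print(lo,k.sum(),np.percentile(t[k],[1,99]).mean().round(2),np.percentile(q[k,2],[50,95]).round(1))
for lo,hi in((-66,-59.5),(-40,-34)):
    k=(S>lo)&(S<hi)&(q[:,2]>60)&(q[:,2]<70)&(abs(t+577)<45); print(k.sum(),np.percentile(t[k],[1,99]).mean().round(2),np.median(q[k,2]).round(2)) if k.sum() else 0
E
```

```text
[595.65694717   1.13305719  17.94262874] [ 0.56788189  0.46914165 -0.06922158] [-0.02777587 -0.12953454 -0.03052678]
-140 299 -577.11 [56.4 57.8]
-130 890 -577.01 [50.7 57. ]
-120 518 -576.12 [49.9 51.4]
-110 542 -576.11 [50.  51.5]
-100 555 -576.1 [50.  51.5]
-90 610 -576.1 [49.9 51.4]
-80 632 -576.08 [49.8 51.4]
-70 336 -577.01 [50.  56.3]
2923 -576.58 64.72
2964 -576.44 64.71
```

The rod is now 0.7 mm low and 0.4 mm off sideways of the hole centre. I'll trim that, then advance into the tongue.

Request:
step_arm(series=[0.4,0.1,0.6,0,1,-0.64,2.42,0,0,1,-0.64,2.42,0,0,1,-0.64,2.42,0,0,1,-0.51,1.93,0,0,1,-0.51,1.93,0,0,1,-0.51,1.93,0,0,1,0,0,0,0,1])

```text
clock: 12.28
eef_pos: [592.6, 14.2, 18.5]
eef_rot: [-3.142, 0.0, 1.832]
wrist_force: [0.3, -0.7, -1.7]
finger_gap: 15.8
finger_force: 40.0
```

Request:
step_arm(series=[-0.51,1.93,0,0,1,-0.51,1.93,0,0,1,-0.51,1.93,0,0,1,-0.51,1.93,0,0,1,0,0,0,0,1])

```text
clock: 12.9
eef_pos: [590.6, 22.0, 18.5]
eef_rot: [-3.142, -0.0, 1.832]
wrist_force: [-0.5, -0.3, -1.4]
finger_gap: 15.4
finger_force: 40.0
```

```bash
cat > chk.py <<'E'
from h import *
s=manip.read_state(); print(s['eef_pos'],s['wrist_force'],s['moment'])
i,p,d=grab('wrist'); C=cloud(i,d); a=np.radians(104.9); u=np.array([np.cos(a),np.sin(a)]); w=np.array([-u[1],u[0]])
sat=p.max(-1).astype(int)-p.min(-1); q=C[(sat<40)&(np.arange(480)[:,None]<330)]; q=q[np.isfinite(q[:,0])]
S=q[:,:2]@u;t=q[:,:2]@w
for lo in list(range(-125,-68,8))+[-58,-52,-46,-32,-26,-20]:
    k=(S>lo)&(S<lo+6)&(q[:,2]>44)&(q[:,2]<58)&(abs(t+577)<14)
    if k.sum()>5: print(lo,k.sum(),np.percentile(t[k],[1,99]).round(1),np.percentile(t[k],[1,99]).mean().round(2),np.percentile(q[k,2],[50,95]).round(1))
for lo,hi in((-66,-59.5),(-40,-34),(-14,-8)):
    k=(S>lo)&(S<hi)&(q[:,2]>60)&(q[:,2]<70)&(abs(t+577)<45); print(k.sum(),np.percentile(t[k],[1,99]).mean().round(2),np.median(q[k,2]).round(2)) if k.sum() else 0
E
python3 chk.py
```

```text
[590.5745621   21.95825269  18.5451233 ] [-0.45412299 -0.28678464 -1.35553942] [-0.04640427 -0.14726507 -0.00693411]
-125 289 [-590.7 -563.1] -576.92 [51.7 57.4]
-117 67 [-584.5 -568.7] -576.58 [57.3 57.9]
-109 704 [-587.9 -565.3] -576.57 [52.3 57.5]
-101 305 [-581.9 -571.3] -576.58 [50.7 52.2]
-93 319 [-581.8 -571.3] -576.56 [50.7 52. ]
-85 327 [-581.7 -571.4] -576.56 [50.5 52. ]
-77 333 [-581.6 -571.5] -576.55 [50.7 52.1]
-69 49 [-581.8 -571.5] -576.67 [50.6 51.8]
-58 387 [-582.  -571.1] -576.54 [50.4 51.8]
-52 384 [-581.9 -571.2] -576.53 [50.4 51.8]
-46 512 [-590.2 -563.7] -576.95 [50.4 56.2]
-20 572 [-590.8 -563.2] -577.02 [53.2 57.6]
2648 -576.53 64.71
2718 -576.46 64.67
2993 -576.35 64.74
```

The alignment is now within 0.1 mm, so I'll carry on to the far ear.

Request:
step_arm(series=[-0.77,2.9,0,0,1,-0.77,2.9,0,0,1,-0.77,2.9,0,0,1,-0.51,1.93,0,0,1,-0.51,1.93,0,0,1,-0.51,1.93,0,0,1,-0.51,1.93,0,0,1,-0.51,1.93,0,0,1,-0.51,1.93,0,0,1,0,0,0,0,1])

```text
clock: 14.2
eef_pos: [585.2, 42.2, 18.6]
eef_rot: [-3.142, -0.0, 1.832]
wrist_force: [-0.5, -0.1, -0.7]
finger_gap: 16.1
finger_force: 40.0
```

Request:
step_arm(series=[-0.51,1.93,0,0,1,-0.51,1.93,0,0,1,-0.51,1.93,0,0,1,-0.51,1.93,0,0,1,-0.51,1.93,0,0,1,-0.51,1.93,0,0,1,-0.51,1.93,0,0,1,0,0,0,0,1])

```text
clock: 15.2
eef_pos: [581.6, 55.7, 18.6]
eef_rot: [-3.142, 0.0, 1.832]
wrist_force: [0.5, 0.5, -1.2]
finger_gap: 16.1
finger_force: 40.0
```

```bash
python3 chk.py
```

```text
[581.63853568  55.73654671  18.55010149] [ 0.45018634  0.47845636 -1.2479662 ] [-0.09930175 -0.1325073   0.01306726]
-93 55 [-586.  -567.2] -576.63 [52.6 57.5]
-77 666 [-587.9 -565.3] -576.61 [55.8 57.8]
-58 322 [-581.8 -571.4] -576.61 [50.6 52. ]
-52 320 [-581.8 -571.4] -576.61 [50.5 52. ]
-46 162 [-581.7 -571.5] -576.61 [50.6 52.1]
-32 361 [-582.1 -571.1] -576.6 [50.5 52. ]
-26 384 [-582.  -571.1] -576.58 [50.3 51.9]
-20 413 [-590.  -564.1] -577.02 [50.6 54. ]
2243 -576.57 64.63
2380 -576.46 64.68
2588 -576.27 64.7
```

Request:
step_arm(series=[-0.26,0.97,0,0,1,-0.26,0.97,0,0,1,-0.26,0.97,0,0,1,0,0,0,0,1])

```text
clock: 15.75
eef_pos: [580.9, 58.6, 18.6]
eef_rot: [3.142, -0.0, 1.832]
wrist_force: [-0.9, 0.1, -1.2]
finger_gap: 15.8
finger_force: 40.0
```

Request:
step_arm(series=[-0.13,0.48,0,0,1,-0.13,0.48,0,0,1])

```text
clock: 16.0
eef_pos: [580.6, 59.5, 18.5]
eef_rot: [3.142, 0.0, 1.832]
wrist_force: [-0.4, -0.0, -0.3]
finger_gap: 15.5
finger_force: 40.0
```

Request:
step_arm(series=[-0.13,0.48,0,0,1])

```text
clock: 16.12
eef_pos: [580.5, 60.0, 18.5]
eef_rot: [-3.142, 0.0, 1.832]
wrist_force: [0.5, -0.0, -2.2]
finger_gap: 15.5
finger_force: 40.0
```

Request:
step_arm(series=[-0.13,0.48,0,0,1,0,0,0,0,1])

```text
clock: 16.38
eef_pos: [580.5, 60.1, 18.6]
eef_rot: [3.141, 0.001, 1.832]
wrist_force: [1.1, -5.0, -1.2]
finger_gap: 15.8
finger_force: 40.0
```

Request:
step_arm(series=[-0.13,0.48,0,0,1,0,0,0,0,1])

```text
clock: 16.62
eef_pos: [580.5, 60.1, 18.6]
eef_rot: [3.141, 0.001, 1.832]
wrist_force: [1.2, -8.1, -1.6]
finger_gap: 15.9
finger_force: 40.0
```

Request:
step_arm(series=[-0.1,0.38,0,0,1,0,0,0,0,1])

```text
clock: 16.88
eef_pos: [580.5, 60.2, 18.6]
eef_rot: [3.141, 0.002, 1.832]
wrist_force: [2.9, -10.5, -2.4]
finger_gap: 15.7
finger_force: 40.0
```

The pin stopped at the predicted home position with about 10 N axial force, so the shoulder has seated. I'll unload, release and draw back.

Request:
step_arm(series=[0.2,-0.77,0,0,1,0,0,0,0,1], squeeze=10)

```text
clock: 17.12
eef_pos: [580.5, 60.2, 18.6]
eef_rot: [3.141, 0.0, 1.832]
wrist_force: [1.1, -5.8, -1.5]
finger_gap: 15.7
finger_force: 10.0
```

Request:
step_arm(series=[0,0,0,0,0.7,0,0,0,0,0.6,0,0,0,0,0.5,0,0,0,0,0.5,0,0,0,0,0.5])

```text
clock: 17.75
eef_pos: [580.4, 60.6, 18.6]
eef_rot: [3.142, -0.0, 1.832]
wrist_force: [0.1, -0.8, 0.5]
finger_gap: 47.2
finger_force: 0.0
```

```bash
python3 chk.py | head -6
```

```text
[580.36247307  60.58472258  18.56349653] [ 0.06412484 -0.80292759  0.50891817] [-0.01491813 -0.10399579  0.03446399]
-101 15 [-584.1 -568.5] -576.32 [57.6 58. ]
-93 34 [-584.6 -568.6] -576.59 [57.5 58. ]
-85 41 [-584.5 -568.7] -576.61 [57.6 58. ]
-77 232 [-586.  -566.9] -576.45 [56.5 57.9]
-58 311 [-581.9 -571.3] -576.61 [49.7 51.2]
```

Released. Now straight up, back, and a look from above.

Request:
step_arm(series=[0,0,10,0,0.5,0,0,30,0,0.5,0,0,40,0,0.5,0,0,40,0,0.5,6,-24,30,0,0.5,8,-29,20,0,0.5,8,-29,0,0,0.5,0,0,0,0,0.5,0,0,0,0,0.5])

```text
clock: 18.92
eef_pos: [602.1, -20.9, 188.7]
eef_rot: [-3.142, -0.0, 1.832]
wrist_force: [-0.5, -0.3, 0.9]
finger_gap: 46.8
finger_force: 0.0
```

```bash
python3 - <<'E'
from h import *
i,p,d=grab('wrist'); i2,p2,d2=grab('side')
m=np.zeros((600,640,3),np.uint8); m[:330]=cv2.resize(p[0:165,160:480],(640,330)); m[330:]=cv2.resize(p2[185:298,250:518],(640,270)); cv2.imwrite('pics/end.png',m)
C=cloud(i,d); a=np.radians(104.9); u=np.array([np.cos(a),np.sin(a)]); w=np.array([-u[1],u[0]])
S=C[...,:2]@u;t=C[...,:2]@w
k=(abs(t+576.6)>8)&(abs(t+576.6)<11.5)&(C[...,2]>44)&(C[...,2]<58)&(S<-60)&(S>-85); print('shoulder s',np.percentile(S[k],[2,50,98]) if k.sum() else 0)
k=(abs(t+576.6)<4)&(C[...,2]>44)&(C[...,2]<54)&(S>-5)&(S<30); print('nose s',np.percentile(S[k],99) if k.sum() else 0)
E
```

```text
shoulder s [-81.8066579  -69.80786432 -66.40914066]
nose s 8.707778039328238
```

View pics/end.png

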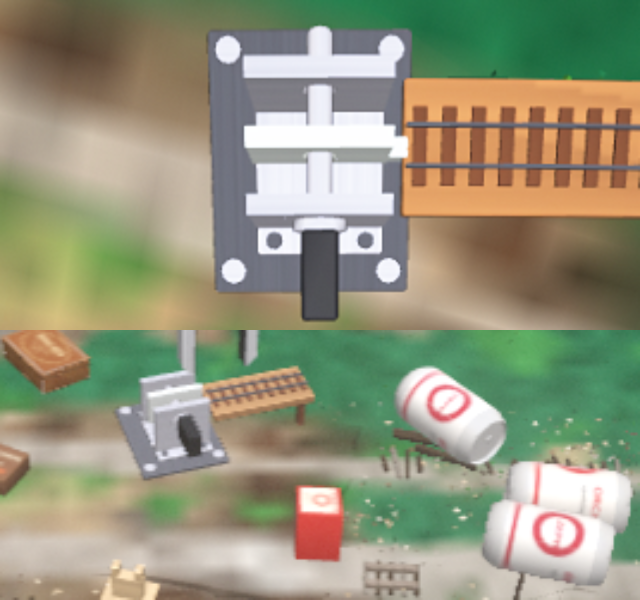

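The pin passes through all three plates: the shoulder is against the near ear at (320,222), the nose is beyond the far ear at (320,35), and the gripper is clear.

```bash
python3 -c "
from cell import manip
print(manip.sign_off())"
```

```text
the job is handed in; nothing more can be done
None
```

The hinge pin is through the near ear, tongue and far ear with its shoulder against the near ear, the gripper has let go and drawn back, and the job was handed in at about 19 s with no more than about 11 N measured at the wrist.

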